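Clamp a glued printing block in the ratchet press

TASK

A carved printing block has just been glued to its backing board and lies in the bench screw press, but the press's ratchet handle is still set to loosen. Throw the little reversing lever on the handle over to the tightening (clockwise) side, then work the handle back and forth until the felt-faced platen comes down and clamps the block firmly, without straining so hard that the carving is crushed. Leave the reversing lever on the tightening side, let go of the handle, and don't disturb the block or the other blocks on the table.

Things in the scene. Friction and masses are not known exactly. Their poses are not given: they have to be found in the camera images.
- press: Dark green cast-iron bench screw press, fixed; origin at the centre of the bed's underside, on the vertical screw axis. Bed 250 (x) x 310 (y) x 22 mm; 25 mm columns at y = -128 and 128 mm carry the crosshead (all of it below 208 mm). Right-hand screw, 20 mm a turn: clockwise seen from above brings platen, ratchet wheel and handle down together; it stays where it is left.
- wheel_top (a point): Centre of the top face of the steel ratchet wheel on the screw, above the crosshead: 92 mm across, 16 square teeth, 16 mm thick; the screw's end and nut stand 33 mm higher. The reversing pawl (a two-nosed rocker) and the handle turn about this axis; the pawl's pivot is on the handle, 72 mm out.
- grip (a point): On the centre line of the handle's round wooden grip, 200 mm out from the screw axis. The handle is a level bar above the crosshead; the grip is 29 mm thick, from 148 to 247 mm out, free space round and below it. Height about 230 mm, sinking up to 11 mm. Pushing it round here takes about 5 N while the screw runs free, 9 to 11 N (steady) for a firm clamp; 12.5 N crushes the carving.
- handle (a joint): Angle of the handle about the vertical screw axis, rad; 0 when it points along the press's +y, growing clockwise seen from above. It swings all the way round, has a little friction of its own (0.2 N m) and stays where it is left.
- pawl (a joint): Angle of the reversing pawl, rad: 0 with its lever along the handle, positive when the lever leans clockwise seen from above. Over-centre spring, stops at -0.26 and 0.26. Negative = loosen, positive = tighten: the handle drives the screw clockwise and clicks freely backwards. After a flip the nose may rest on a tooth (about 0.12) until the moving handle lets it drop in.
- thumb_tab (a point): On the upright steel thumb tab at the outer end of the reversing lever, 10 mm below its top; the tab is 12 (along the lever) x 9 x 24 mm, 132 mm out from the screw axis, 60 mm from the pawl's pivot; the handle bar's top lies 22 mm below this point. It starts 7 to 16 mm counter-clockwise of the handle's centre line and goes as far over the other side; a push of 1 N throws it.
- platen: Pressing plate with the screw, 164 x 210 mm; origin at the centre of its felt-lined underside, 2 to 8 mm above the block at the start. Moves only up and down with the screw. The felt is stiff: from first touch to a firm clamp the screw turns another 30 to 50 degrees. 100 N on the block is the least that counts as clamped, 200 to 350 N is firm, 500 N crushes the carving.
- block: The glued printing block, brown teak with pale carved flowers on top, on a pale 12 mm backing board; 140 (x) x 186 (y) mm, 52 mm high in all, 1.1 kg; origin at the centre of its underside. It lies loose on a plywood packing board on the press bed, under the platen. Not to be shifted.
- oval_block: Bystander: oval brown printing block with pale flowers, 180 x 118 x 54 mm, loose on the table; origin at the centre of its underside.
- border_block: Bystander: long dark printing block with a brass border pattern, 200 x 66 x 48 mm, loose on the table; origin at the centre of its underside.
- pin_block: Bystander: dark rectangular printing block full of brass pins, 130 x 150 x 47 mm, loose on the table; origin at the centre of its underside.

How it is judged:
By the outcome, as a careful person would: the job done as asked, in the order asked, and still so for the second after the job is handed in, with the robot touching nothing.
It also fails if it takes over 54 s, if anything falls off the work surface, if the arm or the gripper's body presses on something with over 40 N, if the wrist force passes 120 N, or if a joint passes its speed limit or range.

ROBOT

A 6-joint arm with a two-finger parallel gripper is mounted at the origin on the work surface. World frame = base frame: x ahead of the robot, y to its left, z up, the work surface at z = 0. Lengths are in m, angles in rad, forces in N, time in s.
With the tool pointing down it reaches from about 0.4 to 0.825 m from the base axis. Payload 7 kg.
Tool frame: the origin (TCP) lies midway between the tips of the shut fingers; the grasp point (between the pads) lies 19 mm behind it; z points along the fingers, y is the line along which they close (so a half turn about z gives the same grasp; the last joint's range is limited). The gripper opens to 85 mm and grips with 20 to 120 N. Pads are 22 mm wide; open, the fingers measure 114 mm over their backs; the gripper's body (76 mm by 85 mm) begins 54 mm behind the grasp point. The pads swing forward as they close: fully open they stand 13 mm farther back than shut.
Start: joints at [-0.978, 0.359, 0.012, 0, -1.224, -0.288], TCP at [0.203, -0.644, 0.231] pointing down, gripper open.
Joint ranges: [-3.07, 3.07], [-1.43, 2.12], [-1.02, 1.25], [-3.03, 1.67], [-3.05, -0], [-3.03, 3.03]. Speed limits (rad/s): [2.39, 2.39, 3.01, 3.14, 3.14, 3.14].

INTERFACE

Orientations are given as a unit quaternion [x, y, z, w].
In Python, from workcell import arm, optics gives the robot as it stands. The module is installed in compiled form; this text tells all that it offers. Calls block until the motion is done:
- arm.goto(position, orientation): joint-space move of the TCP to a pose.
- arm.move_straight(position, attitude=None, velocity=0.15, guard=None): straight line of the TCP; attitude=None keeps the orientation; velocity is the mean speed in m/s. With guard (N) it stops when the force on the tool has changed by that much, and returns True; else False.
- arm.set_joints(angles): joint-space move.
- arm.set_gripper(opening, grip_force=None): finger opening in m; grip_force is the grip in N (None keeps the last); returns when the fingers have stopped.
- arm.sleep(seconds).
- arm.solve_ik(position, orientation): joint angles nearest the present ones, or None.
- optics.snapshot(name): name is "scene" or "top"; returns a dict with "pixels" (384x512x3 uint8, red, green, blue), "range_z" (384x512 float32, m along the optical axis (not along the pixel's ray), 0 where there is no reading), "K" (3x3 intrinsics, pixels), "dist_coeffs" ([k1, k2, p1, p2, k3] as OpenCV has them; the pictures are not rectified), "position" and "orientation" of the camera in the world. Camera axes: x right, y down, z forward; pixel columns grow to the right and rows downward; lengths in m; the calibration is good to about 2 mm. A picture is of the moment at which its call begins.
A pose or a line that the arm cannot do raises arm.MotionError and nothing moves.
- arm.job_done(): hands the job in; it is judged then, once.
Readings, each from a call of its own:
- arm.read_t(): time.
- arm.read_joint_positions(): joint angles.
- arm.read_qd(): joint speeds.
- arm.read_tau(): joint torques, N m.
- arm.read_tool_pos(): TCP position.
- arm.read_eef_rot(): TCP orientation.
- arm.read_wrist_force(): force on the tool from outside, world axes, zero at the start.
- arm.read_ft_torque(): the same for the moment, N m.
- arm.read_opening(): finger opening in m.
- arm.read_finger_force(): force on a finger pad.
Only numpy, scipy, OpenCV 4.12 (cv2) and the standard library are available. Lean on these libraries where they do the work, as an engineer would, in place of code of your own. Each camera call takes 0.05 s, during which the arm holds its last target. There are 200 camera calls.

## Working session

There is one attempt and no reset: what is moved stays moved. The work goes in short steps, each a Python script; the robot and the scene stay as the last script left them, time stands still between calls to the robot, and variables do not carry over. Pictures are saved under pics/ and viewed, at most 10 in all, crops included, and the job is handed in when it is done.

```bash
mkdir -p pics
python3 - <<'E'
from workcell import arm, optics
import cv2, numpy as np
for n in ("scene","top"):
    s=optics.snapshot(n); np.savez(f"{n}0.npz",**s)
    cv2.imwrite(f"pics/{n}0.png",cv2.resize(s["pixels"][:,:,::-1],(768,576)))
    print(n,s["K"].tolist(),s["dist_coeffs"],s["position"],s["orientation"],(s["range_z"]>0).mean())
print(arm.read_t(),arm.read_eef_rot(),arm.read_tool_pos())
E
```

```text
scene [[388.49514898038126, 0.0, 260.0059856635171], [0.0, 388.49514898038126, 193.38797399727767], [0.0, 0.0, 1.0]] [-0.11369674  0.          0.          0.          0.        ] [1.03623661 0.48035398 0.86704897] [ 0.32410411  0.86768773 -0.35343611 -0.13098646] 0.9959869384765625
top [[351.723073690221, 0.0, 252.63192018653345], [0.0, 351.723073690221, 197.95456910981287], [0.0, 0.0, 1.0]] [-0.08939288  0.          0.          0.          0.        ] [ 0.44108197 -0.04426662  1.06996172] [ 0.70575834 -0.70416169  0.05627357 -0.05380306] 0.9959564208984375
0.1 [-1.51752282e-01  9.88418291e-01  7.02314252e-04 -1.85365993e-04] [ 0.20241935 -0.64349262  0.23048708]
```

View pics/scene0.png

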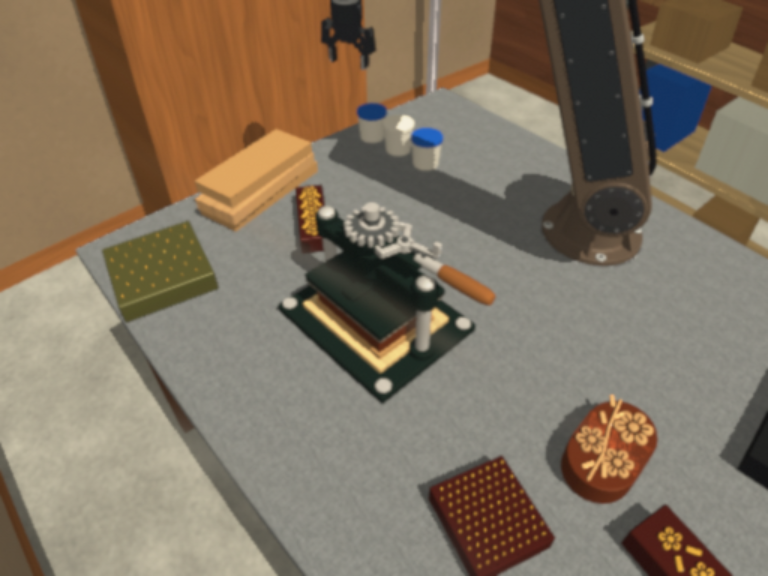

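View pics/top0.png

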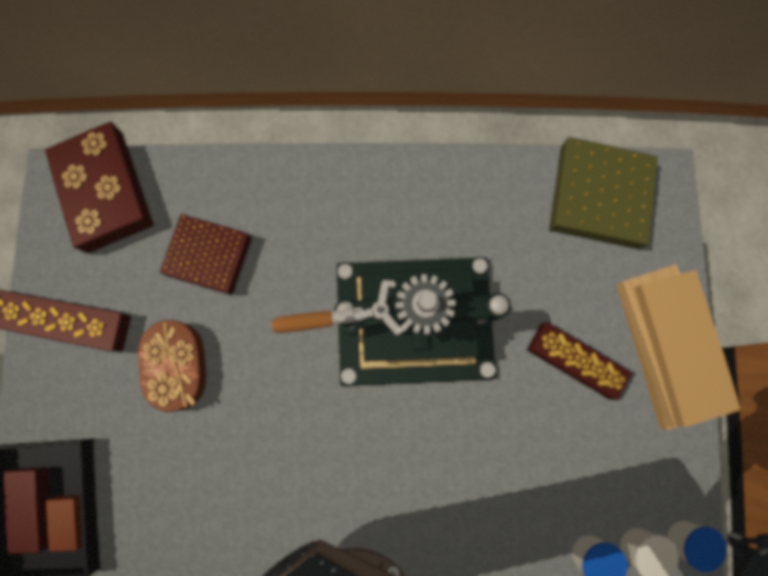

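Both pictures show the press in the middle of the table. In the top view (768 px scale) the wheel is at (425,303), the grip runs from (275,324) to (332,319), the pawl pivot is near (380,310) and the lever's outer end near (345,312). The handle points to about +y. Next I'll measure by depth in both views.

```bash
cat > h.py <<'E'
import numpy as np, cv2
from scipy.spatial.transform import Rotation as R
def cloud(s):
    h,w=s["range_z"].shape
    u,v=np.meshgrid(np.arange(w),np.arange(h))
    n=cv2.undistortPoints(np.stack([u,v],-1).reshape(-1,1,2).astype(float),s["K"],s["dist_coeffs"]).reshape(h,w,2)
    p=np.dstack([n,np.ones((h,w))])*s["range_z"][...,None]
    return p@R.from_quat(s["orientation"]).as_matrix().T+s["position"]
def proj(s,P):
    r=R.from_quat(s["orientation"]).inv()
    rv=r.as_rotvec(); t=-r.apply(s["position"])
    return cv2.projectPoints(np.float64(P).reshape(-1,1,3),rv,t,s["K"],s["dist_coeffs"])[0].reshape(-1,2)
def hsv(s): return cv2.cvtColor(s["pixels"],cv2.COLOR_RGB2HSV)
E
python3 - <<'E'
from h import *
ims=[]
for n,(a,b,c,d) in (("top",(170,250,170,350)),("scene",(110,280,180,350))):
    s=dict(np.load(n+"0.npz")); P=cloud(s); H=hsv(s)
    x,y,z=P[...,0],P[...,1],P[...,2]
    near=(x>.3)&(x<.8)&(abs(y)<.4)
    g=near&(z>.19)&(H[...,0]<16)&(H[...,1]>140)&(H[...,2]>80)
    q=P[g]; print(n,"grip n",g.sum(),"mean",q.mean(0),"zmax",np.percentile(q[:,2],95),"min",q.min(0),"max",q.max(0))
    c0,dv=q[:,:2].mean(0),np.linalg.svd(q[:,:2]-q[:,:2].mean(0))[2][0]; print(" axis",dv)
    for lo,hi in ((.19,.21),(.21,.225),(.225,.24),(.24,.255),(.255,.27),(.27,.3),(.3,.35)):
        m=near&(z>lo)&(z<hi)&~g&(H[...,1]<80)
        if m.sum()>3: print(" ",lo,hi,m.sum(),P[m].mean(0).round(4),P[m].min(0).round(3),P[m].max(0).round(3))
    near2=near&(z>.015)&(z<.03)&(H[...,1]<60)&(H[...,2]>120)
    k,l,st,ce=cv2.connectedComponentsWithStats(near2.astype(np.uint8))
    for i in range(1,k):
        if st[i,4]>8: print("  bolt",st[i,4],P[l==i].mean(0).round(4))
    crop=s["pixels"][a:b,c:d,::-1]; cv2.imwrite(f"pics/{n}_crop.png",cv2.resize(crop,None,fx=800/(d-c) if n=="top" else 3.4,fy=800/(d-c) if n=="top" else 3.4,interpolation=cv2.INTER_CUBIC))
E
```

```text
top grip n 368 mean [0.52453198 0.06558585 0.30762516] zmax 1.0699617231503538 min [ 0.44108197 -0.04426662  0.23552726] max [0.5466319  0.12031823 1.06996172]
 axis [0.45796055 0.88897252]
  0.19 0.21 385 [ 0.5644 -0.1831  0.1993] [ 0.535 -0.268  0.19 ] [0.587 0.029 0.21 ]
  0.21 0.225 22 [ 0.5654 -0.1766  0.2111] [ 0.556 -0.252  0.21 ] [0.576 0.014 0.212]
  0.225 0.24 426 [ 0.5491 -0.0459  0.2355] [ 0.519 -0.161  0.23 ] [0.602 0.123 0.24 ]
  0.24 0.255 1144 [ 0.5569 -0.0929  0.2512] [ 0.513 -0.165  0.24 ] [0.606 0.116 0.255]
  0.255 0.27 154 [ 0.5532 -0.0878  0.2577] [ 0.529 -0.158  0.255] [0.6   0.015 0.27 ]
  0.27 0.3 125 [ 0.5557 -0.0957  0.2824] [ 0.531 -0.131  0.272] [0.572 0.016 0.288]
  bolt 58 [ 0.6712 -0.2517  0.0273]
  bolt 57 [0.6588 0.0228 0.0271]
  bolt 61 [ 0.4612 -0.2606  0.0275]
  bolt 68 [0.4491 0.0132 0.027 ]
scene grip n 384 mean [0.54007635 0.08352941 0.23837847] zmax 0.2438812389323403 min [0.52168949 0.03236172 0.2270091 ] max [0.55368709 0.12723523 0.2450144 ]
 axis [-0.1539091   0.98808501]
  0.19 0.21 422 [ 0.5691 -0.0976  0.1979] [ 0.536 -0.258  0.19 ] [0.595 0.032 0.208]
  0.21 0.225 37 [0.5609 0.0167 0.2232] [ 0.537 -0.131  0.22 ] [0.601 0.124 0.225]
  0.225 0.24 437 [ 0.5644 -0.04    0.2334] [ 0.519 -0.163  0.225] [0.605 0.118 0.24 ]
  0.24 0.255 855 [ 0.5622 -0.0831  0.2474] [ 0.513 -0.161  0.24 ] [0.607 0.03  0.255]
  0.255 0.27 93 [ 0.5567 -0.065   0.2622] [ 0.534 -0.124  0.255] [0.574 0.018 0.27 ]
  0.27 0.3 96 [ 0.5594 -0.0982  0.2779] [ 0.532 -0.129  0.27 ] [0.573 0.019 0.283]
  bolt 60 [ 0.6719 -0.2485  0.0231]
  bolt 68 [0.4498 0.015  0.0234]
  bolt 84 [0.6598 0.0241 0.0234]
```

View pics/top_crop.png

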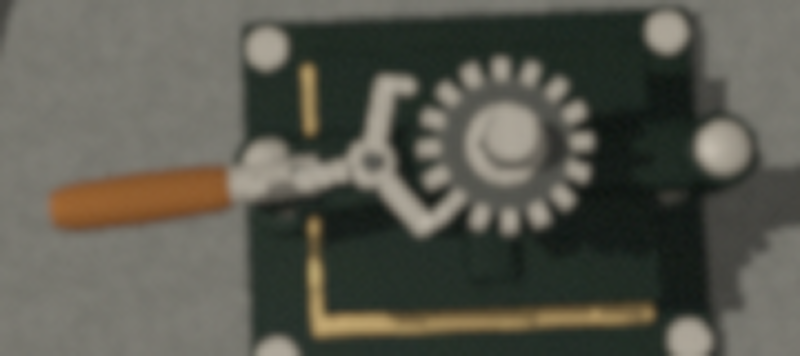

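View pics/scene_crop.png

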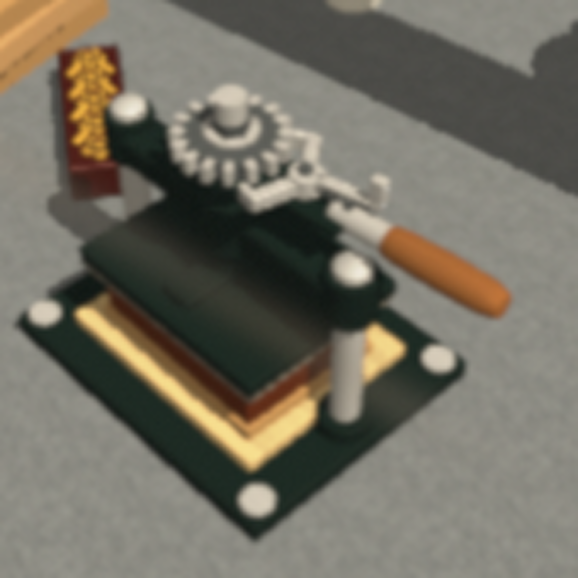

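The top crop shows the lower nose at (425,230) touching the wheel and the lever tab near (275,165). In the scene crop the upright tab is at (378,188) and the nut at (230,105). Next I'll measure the nut, tab and grip axis precisely and check IK.

```bash
cat >> h.py <<'E'
def toolq(t,sgn=1):
    "tool down, y along unit tangent t"
    y=sgn*np.array([t[0],t[1],0.]); z=np.array([0,0,-1.]); return R.from_matrix(np.c_[np.cross(y,z),y,z]).as_quat()
E
python3 - <<'E'
from h import *
from workcell import arm
for n in ("top","scene"):
    s=dict(np.load(n+"0.npz")); P=cloud(s); H=hsv(s); x,y,z=P[...,0],P[...,1],P[...,2]
    near=(x>.48)&(x<.62)&(abs(y)<.2)&(s["range_z"]>0)
    m=(near&(z>.27)&(z<.3)).astype(np.uint8)
    k,l,st,ce=cv2.connectedComponentsWithStats(m)
    for i in range(1,k):
        q=P[l==i]; print(n,"high",st[i,4],q.mean(0).round(4),q.min(0).round(4),q.max(0).round(4))
    m=near&(z>.244)&(z<.258)&(np.hypot(x-.559,y+.119)<.05); q=P[m]
    print("wheel ring",m.sum(),np.median(q[:,2]), (q.min(0)+q.max(0))/2)
    g=near&(z>.22)&(z<.25)&(H[...,0]<16)&(H[...,1]>140)&(H[...,2]>60)&(y>.02)&(y<.13)
    q=P[g]; c=q.mean(0); d=np.linalg.svd(q-c)[2][0]; print("grip",g.sum(),c,d,"zmax",np.percentile(q[:,2],97))
    m=near&(z>.19)&(z<.25)&(H[...,1]<60)&(H[...,2]>120)&(y>-.01)&(y<.03)
    print("bar",P[m].mean(0).round(4))
C=np.array([.5595,-.119])
for sg in (1,-1):
  for a in np.deg2rad([-70,-40,-10,20,50,80,110,140]):
    u=np.array([np.sin(a),np.cos(a)]); t=np.array([np.cos(a),-np.sin(a)])
    q=arm.solve_ik([*(C+.2*u),.207],toolq(t,sg)); print(sg,round(np.degrees(a)),None if q is None else np.round(q,2))
E
```

```text
top high 103 [ 0.56   -0.1183  0.2839] [ 0.5487 -0.1314  0.2726] [ 0.5716 -0.1066  0.2882]
top high 22 [0.5355 0.0104 0.2752] [0.5312 0.0044 0.2722] [0.5405 0.0161 0.2774]
wheel ring 860 0.25234678540539707 [ 0.56070011 -0.11871581  0.25163504]
grip 338 [0.53138329 0.07464267 0.2448108 ] [-0.1392845   0.99025143  0.00138914] zmax 0.24886147014567725
bar [0.5507 0.0121 0.2311]
scene high 84 [ 0.5625 -0.1141  0.2787] [ 0.548  -0.1294  0.2701] [ 0.5727 -0.103   0.2827]
scene high 12 [0.5372 0.0135 0.2723] [0.5321 0.006  0.2704] [0.5403 0.0189 0.2743]
wheel ring 508 0.24824758542107545 [ 0.56049463 -0.11542909  0.25040197]
grip 384 [0.54007635 0.08352941 0.23837847] [ 0.1532556  -0.98785052  0.02576952] zmax 0.2443046849954127
bar [0.5528 0.0115 0.2235]
1 -70 [ 0.4  -0.15 -0.63  0.   -1.09 -2.32]
1 -40 [ 0.54 -0.03 -0.53  0.   -1.08 -2.98]
1 -10 [ 0.52  0.14 -0.34  0.   -1.09  2.8 ]
1 20 [ 0.42  0.3  -0.12  0.   -1.14  2.37]
1 50 [ 0.29  0.43  0.07  0.   -1.21  1.98]
1 80 [ 0.14  0.51  0.2   0.   -1.26  1.6 ]
1 110 [ 0.01  0.53  0.23  0.   -1.27  1.22]
1 140 [-0.11  0.48  0.14  0.   -1.24  0.81]
-1 -70 [ 0.4  -0.15 -0.63  0.   -1.09  0.82]
-1 -40 [ 0.54 -0.03 -0.53  0.   -1.08  0.16]
-1 -10 [ 0.52  0.14 -0.34  0.   -1.09 -0.34]
-1 20 [ 0.42  0.3  -0.12  0.   -1.14 -0.77]
-1 50 [ 0.29  0.43  0.07  0.   -1.21 -1.16]
-1 80 [ 0.14  0.51  0.2   0.   -1.26 -1.54]
-1 110 [ 0.01  0.53  0.23  0.   -1.27 -1.93]
-1 140 [-0.11  0.48  0.14  0.   -1.24 -2.33]
```

```bash
cat > flip.py <<'E'
from h import *
from workcell import arm, optics
a=np.deg2rad(-8.); t=np.array([np.cos(a),-np.sin(a)]); Q=toolq(t,-1); tab=np.array([.536,.0115])
at=lambda s,z:[*(tab+s*t),z]
p=arm.read_tool_pos()
arm.move_straight([p[0],p[1],.38],velocity=.25)
arm.set_gripper(0.0)
arm.goto(at(-.06,.36),Q)
arm.move_straight(at(-.06,.262),velocity=.2)
print(arm.read_t(),arm.read_wrist_force(),arm.read_tool_pos())
for s in (-.03,-.02,-.012,-.006):
    hit=arm.move_straight(at(s,.262),velocity=.06,guard=6)
    print(s,hit,arm.read_wrist_force().round(2),arm.read_tool_pos().round(4))
    if hit: break
arm.move_straight(at(-.075,.262),velocity=.2)
for n in ("top","scene"):
    s=optics.snapshot(n); np.savez(f"{n}1.npz",**s)
ims=[]
s=dict(np.load("top1.npz")); im=cv2.resize(s["pixels"][170:250,170:350,::-1],(800,356),interpolation=cv2.INTER_CUBIC); cv2.imwrite("pics/top1.png",im)
print(arm.read_t())
for n in ("top","scene"):
    s=dict(np.load(n+"1.npz")); P=cloud(s); x,y,z=P[...,0],P[...,1],P[...,2]
    m=(x>.5)&(x<.62)&(y>-.02)&(y<.035)&(z>.262)&(z<.285); print(n,m.sum(),P[m].mean(0) if m.any() else "")
E
python3 flip.py
```

```text
4.7417 [0.13517717 0.40030687 1.1756348 ] [0.47727859 0.00292521 0.26295877]
-0.03 False [ 0.65  0.74 -0.33] [0.5062 0.0073 0.2617]
-0.02 False [-0.96 -0.43 -0.58] [0.5164 0.0087 0.2619]
-0.012 False [-0.13 -0.55 -0.38] [0.5244 0.0099 0.2618]
-0.006 False [ 0.73 -0.58 -0.49] [0.5303 0.0107 0.2619]
6.8333
top 0 
scene 28 [0.56113425 0.01475564 0.2690406 ]
```

View pics/top1.png

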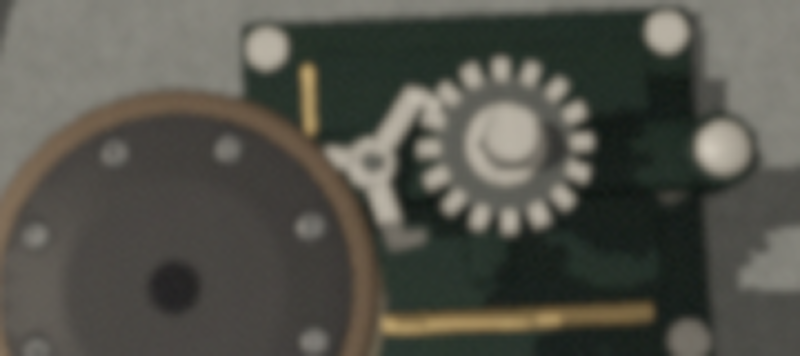

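The pawl has flipped: the upper nose at (425,100) now engages the wheel, and the scene view has the tab moved about 24 mm clockwise. Next I'll straddle the grip and take the first stroke.

```bash
cat >> h.py <<'E'
from workcell import arm, optics
C=np.array([.560,-.1175])
def pose(d,z,r=.2):
    a=np.deg2rad(d); return [*(C+r*np.array([np.sin(a),np.cos(a)])),z], toolq([np.cos(a),-np.sin(a)],-1)
def ft(d,n=4):
    a=np.deg2rad(d); f=[]
    for _ in range(n): f.append(arm.read_wrist_force()); arm.sleep(.02)
    f=np.mean(f,0); u=np.array([np.sin(a),np.cos(a)]); t=np.array([np.cos(a),-np.sin(a)])
    return -f[:2]@t, f[:2]@u, f[2]     # push on handle (clockwise +), radial, vertical
E
python3 - <<'E'
from h import *
p=arm.read_tool_pos(); arm.move_straight([p[0],p[1],.33],velocity=.25)
arm.set_gripper(.06)
arm.goto(*pose(-7.5,.32)); f0=ft(-7.5); print("tare",np.round(f0,2))
print(arm.move_straight(pose(-7.5,.205)[0],velocity=.15,guard=6),ft(-7.5))
arm.set_gripper(.036); print("op",arm.read_opening(),np.round(ft(-7.5),2),arm.read_t())
z=.205; d=-7.5
while d<104:
    d+=8; z-=20e-3*8/360*.9
    P,Q=pose(d,z); hit=arm.move_straight(P,Q,velocity=.12,guard=9)
    f=ft(d,3); print(round(d,1),round(z,4),hit,np.round(f,2),round(arm.read_t(),2))
    if hit or f[0]>7.5: break
s=optics.snapshot("scene"); np.savez("scene2.npz",**s); cv2.imwrite("pics/scene2.png",cv2.resize(s["pixels"][60:300,120:400,::-1],(700,600),interpolation=cv2.INTER_CUBIC))
E
```

```text
tare [0.31 0.16 0.16]
False (np.float64(-0.14998981424776295), np.float64(0.10210393521133833), np.float64(0.31356312052433544))
op 0.035879668434126044 [ 0.16  0.02 -0.09] 9.8417
0.5 0.2046 False [ 0.72 -0.19  0.22] 10.28
8.5 0.2042 True [ 0.1  -0.25 -0.63] 10.53
```

View pics/scene2.png

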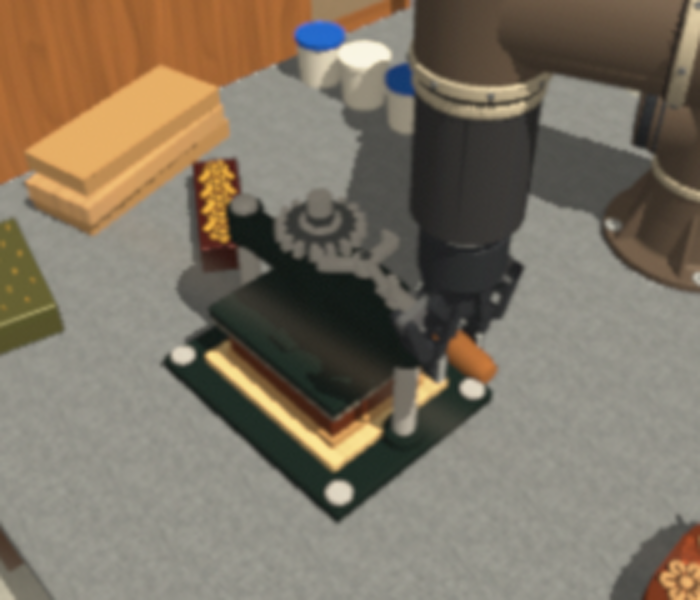

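The fingers straddle the grip as intended, and the guard tripped on the impact when the tooth engaged. I'll go on in slower steps.

```bash
cat >> h.py <<'E'
def deg():
    v=arm.read_tool_pos()[:2]-C; return np.degrees(np.arctan2(v[0],v[1]))
def stroke(d1,step,v,z,limit,guard,back=False,n=3):
    d=deg(); hits=0
    while d<d1-.01:
        d=min(d+step,d1); z-=20e-3*step/360
        P,Q=pose(d,z); hit=arm.move_straight(P,Q,velocity=v,guard=guard)
        f=ft(d,n); print(round(d,1),round(deg(),1),hit,np.round(f,2),round(arm.read_t(),2))
        if f[0]>limit: break
        if hit:
            hits+=1; d=deg()
            if hits>4: break
    return z,f[0]
E
python3 - <<'E'
from h import *
arm.set_gripper(.032)
print(deg(),arm.read_opening(),ft(deg()))
z=stroke(105,8,.09,.204,7.2,10)
print(z)
E
```

```text
2.594918963514586 0.03219714050415525 (np.float64(-0.06274348039648427), np.float64(-0.45407119472854446), np.float64(0.021135332016837566))
10.6 10.5 False [ 1.7  -0.97 -0.9 ] 11.37
18.6 18.6 False [ 1.72 -0.64 -0.87] 11.88
26.6 26.6 False [ 0.72  0.28 -0.61] 12.38
34.6 34.6 False [ 1.79  1.03 -0.37] 12.89
42.6 42.6 False [1.44 1.26 0.14] 13.4
50.6 50.6 False [ 0.97  1.04 -0.46] 13.91
58.6 58.6 False [1.78 1.2  0.  ] 14.42
66.6 66.6 False [ 1.06  0.6  -0.39] 14.93
74.6 74.6 False [1.53 1.04 0.48] 15.43
82.6 82.6 False [ 1.79  0.29 -0.57] 15.94
90.6 90.6 False [1.55 1.46 0.08] 16.45
98.6 98.5 False [ 2.44  1.47 -0.08] 16.96
105 104.9 False [3.72 1.36 0.06] 17.41
(0.19822222222222224, np.float64(3.7225626027240044))
```

```bash
cat >> h.py <<'E'
def heights(tag):
    out={}
    for n in ("scene","top"):
        s=optics.snapshot(n); np.savez(f"{n}{tag}.npz",**s); P=cloud(s); P0=cloud(dict(np.load(n+"0.npz")))
        r=np.hypot(P0[...,0]-.5605,P0[...,1]+.1175)
        w=(r>.022)&(r<.034)&(P0[...,2]>.235)&(P0[...,2]<.27)&(abs(P[...,2]-P0[...,2])<.02)
        pl=(P0[...,2]>.08)&(P0[...,2]<.15)&(P0[...,0]>.58)&(P0[...,0]<.64)&(abs(P0[...,1]+.1)<.1)&(abs(P[...,2]-P0[...,2])<.02)
        dz=P[...,2]-P0[...,2]
        print(n,"wheel dz mm",w.sum(),dz[w].mean()*1e3,"platen",pl.sum(),dz[pl].mean()*1e3,"z",np.median(P[...,2][pl]))
    return s
E
python3 - <<'E'
from h import *
heights("3"); print(ft(deg(),6),arm.read_tau().round(2),arm.read_t())
s=dict(np.load("scene3.npz")); cv2.imwrite("pics/scene3.png",cv2.resize(s["pixels"][100:290,170:350,::-1],(568,600),interpolation=cv2.INTER_CUBIC))
E
```

```text
scene wheel dz mm 176 -5.765597276851182 platen 1340 -4.922964239071203 z 0.10476496544515451
top wheel dz mm 368 -5.91934012106578 platen 462 -6.058938025404786 z 0.10868827833230066
(np.float64(3.5169328314778876), np.float64(2.5763444363846033), np.float64(0.727589327067338)) [-3.070e+00 -7.116e+01  2.760e+01  7.750e+00 -1.180e+00  5.000e-02] 17.6083
```

View pics/scene3.png

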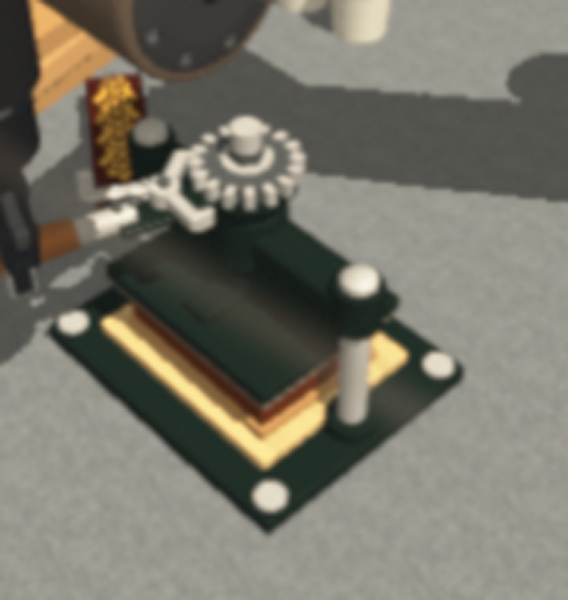

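The press is working: wheel and platen are down about 5.8 mm, the felt is just touching by the force rise near 98°, and the pawl is still on the tightening side. Next comes a back stroke of about 3.5 teeth, then a gentle forward stroke.

Run:
```python
from h import *
z=.2
for d in (90,75,60,45,30,23):
    P,Q=pose(d,z); arm.move_straight(P,Q,velocity=.2)
    print(d,np.round(ft(d,1),2),round(arm.read_t(),2))
d=23
while d<52:
    d+=4; P,Q=pose(d,z); hit=arm.move_straight(P,Q,velocity=.05,guard=7)
    f1=ft(d,1)[0]; f2=ft(d,2)[0]; print(d,round(deg(),1),hit,round(f1,2),round(f2,2),round(arm.read_t(),2))
    if hit or f2>7: break
```

```text
90 [ 0.26  1.25 -0.34] 18.03
75 [0.27 0.23 0.43] 18.46
60 [ 1.26  0.75 -0.46] 18.88
45 [1.35 0.06 0.67] 19.31
30 [-0.37 -0.73  0.54] 19.73
23 [ 0.34 -1.38 -0.55] 20.02
27 27.1 False -0.24 -0.28 20.51
31 31.0 False -0.91 -0.05 20.99
35 35.0 False 0.63 -0.2 21.48
39 38.9 False 4.55 4.53 21.96
43 42.9 False 5.17 4.73 22.44
47 46.8 False 5.47 5.5 22.93
51 50.8 False 6.25 5.38 23.41
55 54.7 False 6.5 5.95 23.89
```

Run:
```python
from h import *
z=.199; d=55
while d<95:
    d+=3 if d<70 else 2; P,Q=pose(d,z); hit=arm.move_straight(P,Q,velocity=.05,guard=5)
    f2=ft(d,4)[0]; print(d,round(deg(),1),hit,round(f2,2),round(arm.read_t(),2))
    if hit or f2>9.2: break
heights("4"); print(np.round(ft(d,6),2),arm.read_t())
```

```text
58 55.6 True 3.85 24.17
scene wheel dz mm 112 -6.482355509168808 platen 551 -4.960460167643502 z 0.10355797145889101
top wheel dz mm 369 -6.783632076443691 platen 489 -6.98706898063663 z 0.10769896737170848
[3.36 0.16 2.5 ] 24.3667
```

Run:
```python
from h import *
z=.199; d=deg(); h=0
while d<95:
    d+=3 if d<70 else 2; P,Q=pose(d,z); hit=arm.move_straight(P,Q,velocity=.04,guard=7)
    f=ft(d,4); print(round(d,1),round(deg(),1),hit,np.round(f,2),round(arm.read_t(),2))
    if hit:
        h+=1; d=deg()
        if h>2: break
    if f[0]>9.2: break
```

```text
58.5 56.1 True [ 4.12 -0.12  2.6 ] 24.65
59.1 56.8 True [4.52 0.38 3.39] 24.95
59.8 57.3 True [4.64 0.06 3.2 ] 25.24
```

Run:
```python
from h import *
a=dict(np.load("scene4.npz"))["pixels"][80:300,160:360,::-1]; b=dict(np.load("top4.npz"))["pixels"][120:260,170:350,::-1]
a=cv2.resize(a,(400,440),interpolation=cv2.INTER_CUBIC); b=cv2.resize(b,(400,311),interpolation=cv2.INTER_CUBIC)
o=np.zeros((440,800,3),np.uint8); o[:,:400]=a; o[:311,400:]=b; cv2.imwrite("pics/both4.png",o)
print(arm.read_tool_pos(),arm.read_joint_positions().round(3),arm.read_opening(),arm.read_finger_force(),arm.read_ft_torque())
```

```text
[ 0.72798215 -0.00977161  0.19662226] [ 0.25   0.469  0.106 -0.006 -1.214 -1.273] 0.03191713335262412 2.1765200479421765 [1.3784543  0.78597788 0.06530437]
```

View pics/both4.png

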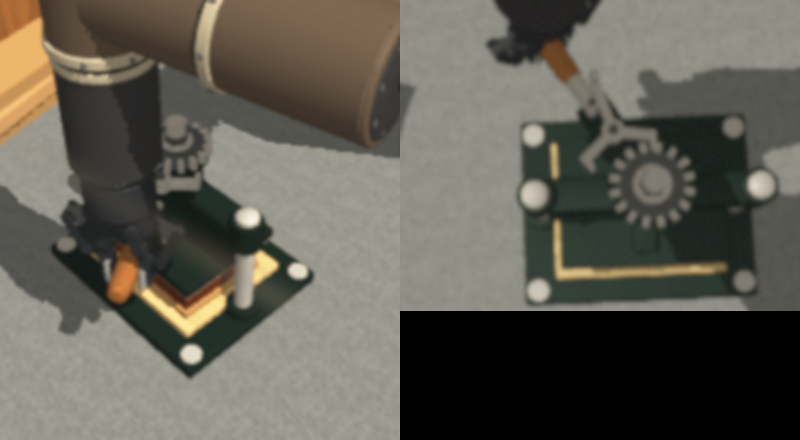

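The picture shows nothing obstructing. In the top half the grip is at (560,65), clear of the press, and the pawl is on the tightening side. The guard trips are transients from the setpoint resets. The load rises only about 0.1 N per degree, so I'll use small unguarded steps and check after each one.

Run:
```python
from h import *
z=.1975; d=deg()
while d<95:
    d+=2 ; P,Q=pose(d,z); arm.move_straight(P,Q,velocity=.03)
    f=ft(d,4); print(round(d,1),round(deg(),1),np.round(f,2),round(arm.read_tool_pos()[2],4),round(arm.read_t(),2))
    if f[0]>8.6 or np.linalg.norm(f)>11: break
```

```text
59.3 58.9 [7.91 0.1  1.04] 0.1967 25.69
61.3 60.9 [8.21 0.48 0.88] 0.1966 26.14
63.3 62.8 [8.4  0.11 0.47] 0.1965 26.59
65.3 64.8 [7.98 0.3  0.3 ] 0.1964 27.04
67.3 66.8 [8.81 0.68 0.19] 0.1963 27.49
```

Run:
```python
from h import *
z=.197; d=67.3
while d<82:
    d+=2 ; P,Q=pose(d,z); arm.move_straight(P,Q,velocity=.03)
    f=ft(d,8); print(round(d,1),round(deg(),1),np.round(f,2),round(arm.read_t(),2))
    if f[0]>9.6: break
heights("5")
```

```text
69.3 68.7 [ 8.99 -0.39  1.13] 28.01
71.3 70.7 [9.25 0.16 1.17] 28.52
73.3 72.7 [9.39 0.09 0.7 ] 29.04
75.3 74.6 [9.94 0.52 0.27] 29.56
scene wheel dz mm 167 -7.465863652543651 platen 1130 -6.331118800384548 z 0.10299113383504055
top wheel dz mm 367 -7.803912928943154 platen 550 -7.8539257118632255 z 0.10684984157500077
```

Run:
```python
from h import *
d=deg(); arm.move_straight(pose(d-.9,.197)[0],velocity=.03)
print(np.round(ft(d,3),2))
arm.set_gripper(.062)
P,_=pose(d-.9,.36); arm.move_straight(P,velocity=.2)
arm.goto([.35,-.55,.36],[-1.51752282e-01,9.88418291e-01,0,0])
s=heights("6"); print(arm.read_t(),ft(0))
b=s["pixels"][110:260,170:350,::-1]; a=dict(np.load("scene6.npz"))["pixels"][80:280,160:360,::-1]
o=np.zeros((400,800,3),np.uint8); o[:,:400]=cv2.resize(a,(400,400)); o[:333,400:]=cv2.resize(b,(400,333)); cv2.imwrite("pics/both6.png",o)
```

```text
[ 5.73  0.1  -1.63]
scene wheel dz mm 175 -6.810553411099391 platen 1059 -5.723965460946687 z 0.10351552831761157
top wheel dz mm 365 -7.253202012661598 platen 507 -7.290328600547958 z 0.10749508208666814
33.7667 (np.float64(0.408240588467462), np.float64(-0.35382958688293087), np.float64(0.04671300883496504))
```

View pics/both6.png

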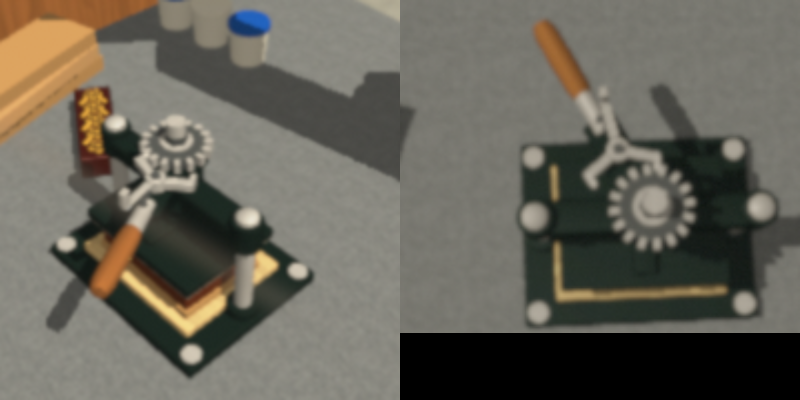

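Run:
```python
from h import *
s=heights("7"); arm.sleep(.4); s=heights("8"); print(arm.read_t())
P=cloud(s);H=hsv(s);x,y,z=np.moveaxis(P,-1,0)
g=(x>.55)&(x<.85)&(abs(y)<.2)&(z>.2)&(z<.27)&(H[...,0]<16)&(H[...,1]>140)&(H[...,2]>60)
q=P[g];c=q.mean(0);v=c[:2]-C;print(g.sum(),c,np.degrees(np.arctan2(*v)),np.linalg.svd(q[:,:2]-c[:2])[2][0])
```

```text
scene wheel dz mm 175 -6.996697377093621 platen 1058 -5.686405470544023 z 0.10352148304288544
top wheel dz mm 369 -7.347176395435793 platen 508 -7.3692860806711185 z 0.10740267855292995
scene wheel dz mm 176 -6.881067601133901 platen 1060 -5.786277175380194 z 0.10351683760259495
top wheel dz mm 367 -7.381321092820207 platen 508 -7.346069314304303 z 0.10736097677683609
34.4333
299 [ 0.72761559 -0.019427    0.23764319] 59.66781307224165 [-0.8685381 -0.4956224]
```

The screw sprang back about 10° when released and is now stable. I estimate the clamp at around 200 N, near the lower edge of firm. There is time for a gentle re-tighten with a slow release.

Run:
```python
from h import *
d0=60.; arm.goto(*pose(d0,.33))
hit=arm.move_straight(pose(d0,.198)[0],velocity=.15,guard=8); print(hit,arm.read_t())
if hit: raise SystemExit
arm.set_gripper(.034); z=.197
for d in (64,67.5,70,72,73.5,75,76.5):
    P,Q=pose(d,z); arm.move_straight(P,Q,velocity=.035)
    f=ft(d,5); print(d,round(deg(),1),np.round(f,2),round(arm.read_t(),2))
    if f[0]>9.9: break
for k in range(12):
    d-=.6; P,Q=pose(d,z); arm.move_straight(P,Q,velocity=.02); f=ft(d,2)
    print("back",round(d,1),np.round(f,2),round(arm.read_t(),2))
    if f[0]<.6: break
s=heights("9")
```

```text
False 37.8083
64 63.7 [ 7.85 -1.27  4.79] 38.83
67.5 67.1 [ 8.32 -1.39  4.38] 39.41
70 69.6 [ 8.6  -1.25  3.63] 39.89
72 71.5 [ 8.99 -0.9   3.51] 40.33
73.5 73.0 [ 9.09 -1.31  3.53] 40.71
75 74.5 [ 9.77 -1.04  3.34] 41.09
76.5 75.9 [ 9.38 -0.84  2.79] 41.48
back 75.9 [ 8.07 -1.02  2.  ] 41.77
back 75.3 [6.55 0.03 1.48] 42.06
back 74.7 [4.12 1.08 1.  ] 42.35
back 74.1 [3.15 1.47 0.78] 42.64
back 73.5 [ 2.65  0.5  -0.12] 42.93
back 72.9 [ 2.27 -0.71  0.13] 43.23
back 72.3 [ 2.58 -0.95  1.65] 43.52
back 71.7 [ 1.97 -0.73  1.16] 43.81
back 71.1 [ 1.87 -1.09  0.12] 44.1
back 70.5 [ 2.54 -0.48  0.62] 44.39
back 69.9 [ 2.18 -1.31  0.88] 44.68
back 69.3 [ 1.96 -0.56  0.14] 44.98
scene wheel dz mm 171 -7.348300454872762 platen 991 -5.957500169658038 z 0.10314740147229218
top wheel dz mm 364 -7.641360957026803 platen 540 -7.834511913454164 z 0.10693949085102555
```

Run:
```python
from h import *
d=69.3
for k in range(3): heights("a")
for d in (68.3,66.3):
    P,Q=pose(d,.197); arm.move_straight(P,Q,velocity=.03); print(d,np.round(ft(d,3),2))
for k in range(2): heights("a")
print(arm.read_t())
```

```text
scene wheel dz mm 171 -7.275095739564456 platen 987 -6.020928315914433 z 0.1031322797533708
top wheel dz mm 369 -7.696260045961793 platen 540 -7.727493799965207 z 0.1070081279687553
scene wheel dz mm 170 -7.315978073736837 platen 990 -5.9208313511399435 z 0.10328405716392425
top wheel dz mm 367 -7.781657121781711 platen 539 -7.693621668335882 z 0.10701217017862641
scene wheel dz mm 170 -7.375367766405761 platen 990 -5.960444338591201 z 0.1032606370023722
top wheel dz mm 368 -7.689496829246757 platen 540 -7.807406638362093 z 0.1068054549356498
68.3 [ 2.03 -0.23  0.5 ]
66.3 [ 2.54 -0.52  0.6 ]
scene wheel dz mm 175 -7.121155694801217 platen 914 -5.763434628672504 z 0.10326482816248272
top wheel dz mm 366 -7.729186075522724 platen 536 -7.621886654331089 z 0.10712161629535272
scene wheel dz mm 173 -7.22611771383855 platen 906 -5.65612480416185 z 0.10326602126560447
top wheel dz mm 369 -7.390771507787368 platen 533 -7.556282910019705 z 0.10716954203730511
46.325
```

Run:
```python
from h import *
for d in (64.3,62.3,60.5):
    P,Q=pose(d,.197); arm.move_straight(P,Q,velocity=.06); f=ft(d,3); print(d,np.round(f,2))
    if f[0]<.9: break
arm.set_gripper(.062)
arm.move_straight(pose(d,.31)[0],velocity=.25)
heights("b"); print(arm.read_t(),np.round(ft(d,2),2))
```

```text
64.3 [2.99 0.3  0.61]
62.3 [ 1.64 -0.15  1.11]
60.5 [-0.26 -0.03  0.12]
scene wheel dz mm 115 -6.756947704291864 platen 1052 -5.706685870693982 z 0.10354716944586884
top wheel dz mm 369 -7.183752935277122 platen 507 -7.194301292388155 z 0.10752904647969797
48.35 [ 0.51  0.31 -0.49]
```

```bash
python3 -c "
from workcell import arm
print(arm.job_done(),arm.read_t())"
```

```text
the job is handed in; nothing more can be done
the job is handed in; nothing more can be done
```

I handed the job in at about 48 s: the lever is on the tightening side, the handle is free, and I saw no sign of the blocks having moved. The handle push reached a steady 9.9 N, short of the 12.5 N that crushes, but the screw sprang back 0.6–0.7 mm (about 12°) on release. I estimate the final clamp at 110–200 N, above the 100 N minimum but probably short of the 200 N that counts as firm.

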